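# Slide the thin tile over the sink edge and cover the coffee

### The arm

A 6-joint arm with a two-finger parallel gripper is mounted at the origin on a cart in front of the work surface, level with it; the furniture and walls round the work are solid. World frame = base frame: x ahead of the robot, y to its left, z up, the work surface at z = 0. Lengths are in m, angles in rad, forces in N, time in s.
With the tool pointing down it reaches from about 0.375 to 0.975 m from the base axis. Payload 3.8 kg.
Tool frame: the origin (TCP) lies on the centre line of the jaws, within the pads' length; the fingertips stand 14 mm ahead of it and the grasp point (between the pads) lies 5 mm behind it; z points along the fingers, y is the line along which they close (so a half turn about z gives the same grasp; the last joint's range is limited). The gripper opens to 85 mm and grips with 20 to 120 N. Pads are 22 mm wide; open, the fingers measure 114 mm over their backs; the gripper's body (76 mm by 85 mm) begins 54 mm behind the grasp point. The pads swing forward as they close: fully open they stand 13 mm farther back than shut.
Start: joints at [-1.328, 0.264, 1.604, -0, 1.274, -0.037], TCP at [0.186, -0.649, 0.245] pointing down, gripper open.
Joint ranges: [-2.63, 2.63], [-0.94, 2.18], [0.31, 2.57], [-1.31, 4.45], [0, 2.66], [-2.55, 2.55]. Speed limits (rad/s): [2.57, 2.57, 3.14, 3.14, 3.14, 3.14].

### API

Orientations are given as a rotation vector (axis times angle).
In Python, from workcell import bot, eyes, spot_in gives the robot as it stands.
- The arm moves only by the tool carry_out, never from a script. Its argument "series" is text: rows parted by semicolons, each of 4 numbers parted by spaces: the shift along the world's x, y, z in m, then the turn about the world's z in degrees. In form: tx ty tz roll; .... A call has 1 to 20 rows; each row shifts and turns the commanded pose from where the row before left it; what a row does not reach is not made up. A row lasts 1/8 s, in which the tool goes at most 62.5 mm and 10.7 degrees, less where a joint would pass 70% of its speed; a pose out of reach is approached as far as the arm can. A call is refused whole if a number of a shift passes 0.0625 or a number of a turn 10.7, either way. A call with a gripper value outside its range is refused whole. "jaw" is the gripper command: -1 is shut, 1 is fully open, values between are in proportion, set as the call begins (left out, the last holds). The fingers move at their own pace and stop on an object; "grip_force" is the grip in N (left out, the last holds). Time passes only in rows, so rows that do not move let the fingers close. It gives the time, the measured TCP pose, the force, the opening and the grip force at its end, in the units of the state.
- bot.read_state(): the state, without advancing time (a new reading comes with each control period).
- eyes.read_camera(name): name is "scene" or "top" or "wrist"; returns (picture, depth): 420x560x3 uint8, blue, green, red; 420x560 float32, m along the optical axis (not along the pixel's ray), 0 where there is no reading.
- eyes.get_calibration(name): a dict with "K" (3x3 intrinsics, pixels), "distortion" ([k1, k2, p1, p2, k3] as OpenCV has them; the pictures are not rectified), "position" and "rotation" of the camera in the world; the wrist camera has in their place "T_tool_cam" (4x4, takes a point from camera to tool coordinates, whose origin is the TCP and whose axes are the flange's). Camera axes: x right, y down, z forward; pixel columns grow to the right and rows downward; lengths in m; the calibration is good to about 2 mm. A picture is of the moment at which its call begins: read the wrist's pose just before it. get_calibration takes no time and is no camera call.
- bot.finish_job(): hands the job in; it is judged then, once.
Trained networks look in the newest picture that a camera, given by its name, has taken for a name from the list of things; names that differ only in an ending like _2 or _b are one class to them, and where a whole thing is asked for, a point or a joint stands for the part that bears it (a point fixed in the world has none). Each returns a list of dicts, best first, with "score" (0 to 1); they miss things now and then, are a little off and sometimes report something else, mostly with a low value. They report only what shows in the picture. A call takes as long as a camera call. They do not tell look-alikes from the thing itself.
- spot_in(camera, target): "rect" ([centre column, centre row, width, height] in pixels, round what is visible of it).
The state is a dict: "time": time; "q": joint angles; "joint_vel": joint speeds; "joint_torque": joint torques, N m; "tool_pos": TCP position; "tcp_rot": TCP orientation; "wrist_force": force on the tool from outside, world axes, zero at the start; "torque": the same for the moment, N m; "width": opening from 0.0 (shut) to 1.0 (fully open); "grip_force": force on a finger pad.
Only numpy, scipy, OpenCV 4.12 (cv2) and the standard library are available. Lean on these libraries where they do the work, as an engineer would, in place of code of your own. Each camera call takes 0.05 s, during which the arm holds its last target. There are 200 camera calls.

### The job

Keep the espresso warm: cover the cup that has coffee in it with the thin oblong white tile. The tile lies too flat on the worktop to be picked up there, so first slide it, lying flat, out over the right-hand edge of the sink until about a third of its length juts out, then grip the part that juts out and lift it. Lay it flat on the rim of the cup, centred over the mouth, and let go; the cup stays upright where it stands and the tile must not fall into the sink.

Things in the scene. Friction and masses are not known exactly. Their poses are not given: they have to be found in the camera images.
- tile: thin oblong white ceramic tile, 120 x 66 x 3 mm, 65 g, lying right of the sink. Origin: centre of its underside; x along its length, y across, z up. Starts flat, length within 15 degrees of world y; both ends alike. A low round rib, 6 wide, 42 long, top 3 mm above the tile, crosses its middle: closed fingertips just above the tile can push it by the rib. Merely pressed on, it may slip.
- coffee_cup: small white dotted cup, upright, dark coffee in it (the two-tone cup is empty and may take its place; another is upside down). 65 mm across, 55 high, 125 g, loose. Handle along the cup's own -y, to 57 mm from the middle of the mouth, 14 mm wide, top as high as the rim; points to the robot's right within 30 degrees. Origin: at its foot, under the middle of cup and handle together.
- cup_mouth (a point): middle of the coffee cup's mouth, level with the rim, 55 mm above the worktop and 12 mm along the cup's own +y from its origin. Outer radius of the rim 32 mm.
- sink_edge (a point): fixed point on the sink's right-hand top edge, at worktop height (z = 0). The edge runs along world x, from the sink's front edge 85 mm nearer the robot to well behind. Worktop on the -y side, open sink 200 mm deep on the +y side. With the tile jutting out at this point's x, open fingers fit down both sides of it into the sink, tips below it.
Things that resemble listed ones, but are neither listed nor needed, are in the scene too. Several things have the shape of the tile; the one meant has the colours described above.

How it is judged:
On the way:
1. the tile, lying flat at worktop height, juts out over the right-hand edge of the sink by 25 mm or more (y of tile in the frame of sink_edge above -0.035 m and height (world z) of tile between -0.005 and 0.005 m and angle between tile's own z axis and vertical below 0.1 rad), for 0.2 s.
At the end, for the whole second after the job is handed in: The tile rests flat (within 6 degrees) and still on the rim of the coffee cup, the middle of the mouth within 22 mm of the tile's middle along its length and 15 mm across it; the cup stands upright (within 6 degrees), less than 30 mm from where it stood at the start (x of cup_mouth in the frame of tile between -0.022 and 0.022 m and y of cup_mouth in the frame of tile between -0.015 and 0.015 m and height (world z) of tile between 0.051 and 0.061 m and angle between each of tile, coffee_cup's own z axis and vertical below 0.1 rad and distance of coffee_cup from where it was at the start of the episode below 0.03 m and linear speed of each of tile, coffee_cup below 0.02 m/s); the robot touches nothing.
It fails at once if the tile falls into the sink (height (world z) of tile below -0.03 m).
It fails at once if the coffee cup is tipped by more than 20 degrees (angle between coffee_cup's own z axis and vertical above 0.35 rad).
It also fails if it takes over 58 s, if anything falls off the work surface, if the arm or the gripper's body presses on something with over 40 N, if the wrist force passes 120 N, or if a joint passes its speed limit or range.

## Working session

There is one attempt and no reset: what is moved stays moved. The work goes in short steps, Python scripts to look and compute and a tool call to move; the robot and the scene stay as the last step left them, time stands still between calls to the robot, and variables do not carry over. Pictures are saved under pics/ and viewed, at most 10 in all, crops included, and the job is handed in when it is done.

Besides the shell and the picture viewer there is one more tool, called after ">>>" as a command line: name --argument value ..., lists and objects as JSON in quotes. carry_out: Moves the arm, as the interface text tells. Its arguments: {"type":"object","properties":{"series":{"type":"string"},"jaw":{"type":"number"},"grip_force":{"type":"number"}},"required":["series"]}

```bash
mkdir -p pics
cat > h.py <<'E'
import numpy as np, cv2
from workcell import bot, eyes, spot_in
from scipy.spatial.transform import Rotation as R
def pose(name, st=None):
    c=eyes.get_calibration(name)
    if 'T_tool_cam' in c:
        T=np.eye(4); T[:3,:3]=R.from_rotvec(st['tcp_rot']).as_matrix(); T[:3,3]=st['tool_pos']
        T=T@np.array(c['T_tool_cam']); return c,T[:3,:3],T[:3,3]
    r=np.array(c['rotation'],float)
    if r.shape!=(3,3): r=R.from_rotvec(r).as_matrix() if r.size==3 else R.from_quat(r).as_matrix()
    return c,r,np.array(c['position'])
def cloud(name):
    st=bot.read_state(); im,d=eyes.read_camera(name); c,r,p=pose(name,st)
    h,w=d.shape; u,v=np.meshgrid(np.arange(w),np.arange(h))
    n=cv2.undistortPoints(np.stack([u,v],-1).reshape(-1,1,2).astype(np.float32),np.array(c['K']),np.array(c['distortion'])).reshape(h,w,2)
    ray=np.concatenate([n,np.ones((h,w,1))],-1)
    X=(ray*d[...,None])@r.T+p
    X[d<=0]=np.nan
    return im,X,ray@r.T,p
def onplane(ray,p,z): # ray array, z
    return p+ray*((z-p[2])/ray[...,2])[...,None]
E
python3 - <<'E'
from h import *
for n in ['scene','top']:
    im,X,ray,p=cloud(n); cv2.imwrite(f'pics/{n}0.png',im); np.savez(f'{n}0.npz',im=im,X=X,ray=ray,p=p)
    print(n,p)
    for t in ['tile','coffee_cup']:
        for s in spot_in(n,t):
            c,r=s['rect'][:2]; print(t,s['score'],np.round(s['rect']),np.round(X[int(r),int(c)],3))
print(bot.read_state())
E
```

```text
scene [-0.0175213  -0.57598643  0.56298157]
tile 0.91 [285. 203.  59.  30.] [ 0.594 -0.051  0.003]
tile 0.78 [327. 255.  48.  22.] [ 0.514 -0.225  0.001]
coffee_cup 0.59 [317. 287.  55.  46.] [ 0.409 -0.281  0.033]
top [ 0.35939851 -0.11940684  1.06413368]
tile 0.95 [247. 166.  57.  28.] [ 0.604 -0.04   0.003]
tile 0.58 [335. 208.  49.  37.] [ 0.512 -0.221  0.003]
coffee_cup 0.82 [367. 261.  42.  35.] [nan nan nan]
{'time': 0.3, 'q': array([-1.32788820e+00,  2.64198749e-01,  1.60446094e+00, -5.14424319e-06,
        1.27372095e+00, -3.68891875e-02]), 'joint_vel': array([ 2.03227077e-03, -2.40250902e-03, -4.78079628e-03,  1.53392577e-04,
        8.88406626e-05, -2.23517788e-04]), 'joint_torque': array([ 1.15768893e-03, -5.14394045e+01, -3.66971540e+01,  5.87118322e-06,
        7.59976159e-03,  1.29675112e-05]), 'tool_pos': array([ 0.18635329, -0.64851128,  0.24482897]), 'tcp_rot': array([-3.11012373e+00, -4.37965484e-01,  1.34927423e-04]), 'wrist_force': array([-0.17066905, -0.68869075, -0.10020788]), 'torque': array([-0.01593492,  0.00058521,  0.01151363]), 'grip_force': 0.0, 'width': 0.9991330643422942}
```

View pics/scene0.png

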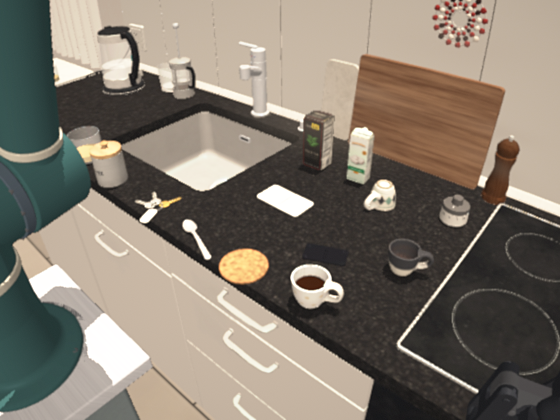

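View pics/top0.png

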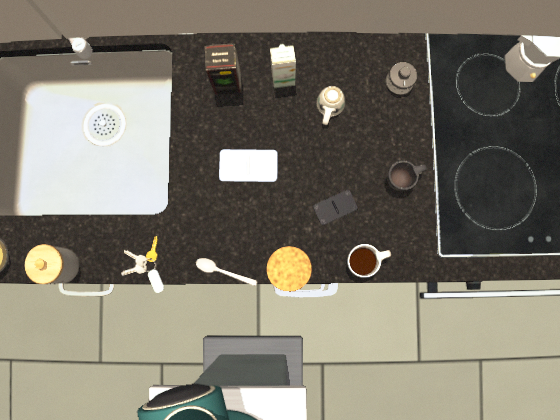

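The white tile is at top (248,166), between the sink edge (column ~171) and the cups. The coffee cup is at (365,261) with its handle to the right. The black tile at (335,208) is a decoy.

Run:
```python
from h import *
for n,box in [('top',(205,140,295,195)),('scene',(250,180,320,222))]:
    z=np.load(n+'0.npz'); im,X,ray,p=[z[k] for k in('im','X','ray','p')]
    P=onplane(ray,p,0.003)
    a,b,c,d=box; m=np.zeros(im.shape[:2],np.uint8); m[b:d,a:c]=(im[b:d,a:c].min(2)>130)
    k,l,s,_=cv2.connectedComponentsWithStats(m); i=1+s[1:,4].argmax()
    pts=P[l==i][:,:2].astype(np.float32)
    print(n,'tile',cv2.minAreaRect(pts*1000),pts.mean(0),np.nanmedian(X[l==i][:,2]))
    if n=='top':
        for row in (100,130,150,165,180,200):
            P0=onplane(ray,p,0.0)
            g=X[row,150:190,2]; e=im[row,155:185].mean(1).astype(int)
            j=[c for c in range(150,190) if X[row,c,2]>-0.02]
            print(row,j[:1],np.round(P0[row,j[0]],4) if j else '',e)
        print('front edge',[ (r,np.round(P0[r,120],3), int(im[r,120].mean())) for r in range(206,222,2)])
    # cup
    box=(340,235,400,285) if n=='top' else (283,260,350,312)
    a,b,c,d=box; sub=im[b:d,a:c]; m=np.zeros(im.shape[:2],np.uint8); 
    m[b:d,a:c]=(sub.min(2)>110)
    Pr=onplane(ray,p,0.055); pts=Pr[m>0][:,:2]
    # coffee region (dark brown)
    hsv=cv2.cvtColor(im,cv2.COLOR_BGR2HSV)
    zz=X[b:d,a:c]; top=np.abs(zz[...,2]-0.055)<0.006
    q=zz[top&(sub.min(2)>100)]
    print('rim n',len(q),q.mean(0) if len(q) else '', q.min(0),q.max(0))
    cv2.imwrite(f'pics/cup_{n}.png',cv2.resize(im[b:d,a:c],None,fx=6,fy=6,interpolation=cv2.INTER_CUBIC)); 
    print('rim extents on plane',pts.min(0),pts.max(0))
```

```text
top tile ((604.173095703125, -42.40227127075195), (121.75699615478516, 68.54012298583984), 89.45783233642578) [ 0.6039078  -0.04253023] 0.002905814581415589
100 [171] [0.7501 0.125  0.    ] [236 236 237 235 237 235 236 236 236 236 237 236 238 235 236 186  47  52
  51  50  58  65  63  59  60  60  53  48  52  52]
130 [170] [0.6829 0.1249 0.    ] [236 234 236 235 235 236 237 236 235 236 235 235 236 236 237 119  48  54
  56  55  43  44  46  53  50  48  57  61  56  51]
150 [169] [0.639  0.1257 0.    ] [235 235 235 236 235 235 235 235 236 236 235 235 235 236  63  55  43  52
  53  49  50  51  54  64  70  72  65  59  52  52]
165 [169] [0.6064 0.1248 0.    ] [236 235 235 235 235 234 235 233 234 234 232 234 235 231  48  52  48  43
  56  59  54  52  53  57  54  53  55  63  63  59]
180 [169] [0.5741 0.1239 0.    ] [235 236 236 236 235 235 234 234 235 233 234 232 233 228  50  59  64  55
  54  54  55  57  57  56  51  51  51  54  50  48]
200 [168] [0.5316 0.125  0.    ] [238 239 238 238 238 238 237 238 237 238 237 236 227  76  63  56  64  73
  67  60  56  63  57  57  51  52  53  58  56  61]
front e
[... 190 characters left out ...]
3, 0.227, 0.   ]), 161), (216, array([0.499, 0.226, 0.   ]), 50), (218, array([0.494, 0.226, 0.   ]), 64), (220, array([0.49 , 0.226, 0.   ]), 63)]
rim n 261 [ 0.4056025  -0.28496915  0.05409454] [ 0.3711464  -0.32203796  0.04903583] [ 0.43356298 -0.24100812  0.05945131]
rim extents on plane [ 0.35504059 -0.33981661] [ 0.43347099 -0.22481161]
scene tile ((604.85107421875, -41.778648376464844), (126.97530364990234, 73.41664123535156), 88.57097625732422) [ 0.6038736  -0.04398092] 0.002560752123443255
rim n 415 [ 0.40325631 -0.28326525  0.05331795] [ 0.36962772 -0.32280091  0.04901072] [ 0.43391303 -0.24084007  0.05740243]
rim extents on plane [ 0.34480548 -0.33806777] [ 0.43600746 -0.23826924]
```

View pics/cup_top.png

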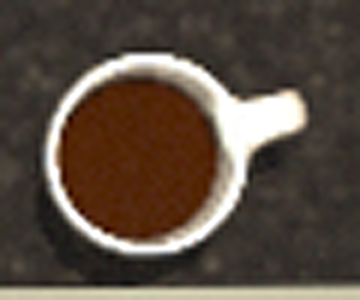

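Cup mouth is about (0.402,-0.273), with the handle pointing -y and slightly +x. The tile is at (0.604,-0.042) with its length along y. The sink edge is at y=0.125. I'll move above the tile, behind the rib, with the jaws shut.

>>> carry_out --series "0.0262 0.0365 -0.0088 4.6;0.0262 0.0365 -0.0088 4.6;0.0262 0.0365 -0.0088 4.6;0.0262 0.0365 -0.0088 4.6;0.0262 0.0365 -0.0088 4.6;0.0262 0.0365 -0.0088 4.6;0.0262 0.0365 -0.0088 4.6;0.0262 0.0365 -0.0088 4.6;0.0262 0.0365 -0.0088 4.6;0.0262 0.0365 -0.0088 4.6;0.0262 0.0365 -0.0088 4.6;0.0262 0.0365 -0.0088 4.6;0.0262 0.0365 -0.0088 4.6;0.0262 0.0365 -0.0088 4.6;0.0262 0.0365 -0.0088 4.6;0.0262 0.0365 -0.0088 4.6;0 0 0 0;0 0 0 0" --jaw -1 --grip_force 30

```text
time: 2.55
tool_pos: [0.6053, -0.0648, 0.1043]
tcp_rot: [-2.228, -2.214, 0.001]
wrist_force: [-0.7, -0.2, 0.1]
width: 0.001
grip_force: 0.0
```

Run:
```python
from h import *
im,X,ray,p=cloud('wrist'); cv2.imwrite('pics/w1.png',im)
P=onplane(ray,p,0.003)
m=((im.min(2)>130)&(abs(X[...,2]-.003)<.012)).astype(np.uint8)
k,l,s,_=cv2.connectedComponentsWithStats(m); i=1+s[1:,4].argmax(); print(s[i])
print(cv2.minAreaRect((P[l==i][:,:2]*1000).astype(np.float32)))
st=bot.read_state(); print(st['tool_pos'],st['wrist_force'],st['width'])
z=np.load('top0.npz'); print(onplane(z['ray'],z['p'],.055)[[260,261],[364,364]])
```

```text
[  230    93   105   175 14856]
((605.6939697265625, -42.91458511352539), (119.31571960449219, 65.89512634277344), 89.02555847167969)
[ 0.60515895 -0.06531942  0.10452828] [ 0.3866248  -0.60871136 -0.37315382] -0.0008199249510284131
[[ 0.4022428  -0.27235746  0.055     ]
 [ 0.40030103 -0.2723154   0.055     ]]
```

View pics/w1.png

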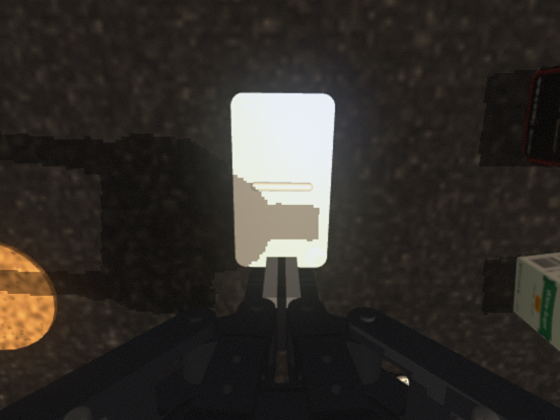

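The wrist view shows the tile with its rib at row 187 and the shut fingertips behind it, so I'll lower gently.

>>> carry_out --series "0 0 -0.02 0;0 0 -0.02 0;0 0 -0.02 0;0 0 -0.015 0;0 0 -0.008 0;0 0 -0.002 0;0 0 -0.0005 0;0 0 0 0"

```text
time: 3.6
tool_pos: [0.6063, -0.0648, 0.0198]
tcp_rot: [2.228, 2.214, 0.001]
wrist_force: [0.2, -0.2, -0.1]
width: 0.002
grip_force: 0.0
```

>>> carry_out --series "0 0 -0.0008 0;0 0 0 0"

```text
time: 3.85
tool_pos: [0.6058, -0.0648, 0.0185]
tcp_rot: [2.228, 2.214, 0.0]
wrist_force: [0.5, -0.3, 0.3]
width: 0.001
grip_force: 0.0
```

>>> carry_out --series "0 0 -0.0005 0;0 0 0 0"

```text
time: 4.1
tool_pos: [0.6055, -0.0648, 0.0177]
tcp_rot: [-2.229, -2.214, 0.0]
wrist_force: [-0.0, -0.2, -0.0]
width: 0.001
grip_force: 0.0
```

>>> carry_out --series "0 0 -0.0005 0;0 0 0 0"

```text
time: 4.35
tool_pos: [0.6055, -0.0647, 0.0171]
tcp_rot: [-2.229, -2.214, 0.0]
wrist_force: [1.2, 0.1, -0.1]
width: 0.001
grip_force: 0.0
```

>>> carry_out --series "0 0.003 0.0003 0;0 0.004 0 0;0 0.006 0 0;0 0.008 0 0;0 0.01 0 0;0 0.01 0 0;0 0.01 0 0;0 0.01 0 0;0 0.01 0 0;0 0.01 0 0;0 0.01 0 0;0 0.01 0 0;0 0.01 0 0;0 0.008 0 0;0 0.006 0 0;0 0.003 0 0;0 0 0 0"

```text
time: 6.48
tool_pos: [0.6056, 0.0635, 0.0174]
tcp_rot: [-2.228, -2.214, -0.0]
wrist_force: [-0.0, -0.3, -0.8]
width: 0.002
grip_force: 0.0
```

```bash
cat > t.py <<'E'
from h import *
import sys
n=sys.argv[1]; zt=float(sys.argv[2]); f=sys.argv[3]
im,X,ray,p=cloud(n); cv2.imwrite('pics/'+f,im)
P=onplane(ray,p,zt)
m=((im.min(2)>130)&(abs(X[...,2]-zt)<.012)&(abs(X[...,0]-.5)<.2)).astype(np.uint8)
k,l,s,_=cv2.connectedComponentsWithStats(m)
for i in 1+np.argsort(-s[1:,4])[:3]:
    print(s[i],cv2.minAreaRect((P[l==i][:,:2]*1000).astype(np.float32)),np.nanmedian(X[l==i],0))
st=bot.read_state(); print(st['tool_pos'],st['wrist_force'],st['width'])
E
python3 t.py wrist .003 w2.png; python3 t.py top .003 t2.png
```

```text
[  200   110   163   161 20619] ((605.806884765625, 101.57778930664062), (68.91116333007812, 65.24593353271484), 89.641357421875) [0.60924679 0.10978452 0.00090809]
[323 302  29  16 333] ((631.4594116210938, 46.66123580932617), (7.987301826477051, 13.114727973937988), 89.64924621582031) [0.63256235 0.04654838 0.00102064]
[276 352  12  10 103] ((605.5778198242188, 20.6524600982666), (5.248081207275391, 5.377645969390869), 89.60896301269531) [0.60533425 0.01894502 0.00099017]
[0.60549756 0.06337542 0.01737941] [ 0.20416815 -0.27716979 -0.52285154] -0.001958073952160718
[431 121 129 136 635] ((491.3456726074219, -496.0486145019531), (391.7200622558594, 194.00250244140625), 42.557472229003906) [ 0.4401001  -0.43827032  0.00397396]
[197 150  24  32 612] ((603.86767578125, 39.694847106933594), (48.142608642578125, 66.50045013427734), 89.47785186767578) [0.60067547 0.03575301 0.00253634]
[196 258  61  28 368] ((382.6744689941406, 0.6142196655273438), (129.05426025390625, 24.470779418945312), 71.61032104492188) [0.38769176 0.02812996 0.00492882]
[0.6054607  0.06327241 0.0173513 ] [ 0.4023159  -0.20200345 -0.79696869] -0.0029520031113752826
```

The tile follows with its centre at y≈0.076, so I'll push 29 mm more.

>>> carry_out --series "0 0.003 0 0;0 0.006 0 0;0 0.007 0 0;0 0.006 0 0;0 0.005 0 0;0 0.002 0 0;0 0 0 0;0 0 0 0"

```text
time: 7.58
tool_pos: [0.6056, 0.0923, 0.0174]
tcp_rot: [-2.229, -2.214, 0.0]
wrist_force: [-0.2, 0.6, 0.4]
width: 0.0
grip_force: 0.0
```

>>> carry_out --series "0 -0.004 0 0;0 -0.004 0.01 0;0 0 0.03 0;0 0.02 0.03 0;0 0.02 0.02 0;0 0.01 0.01 0;0 0 0 0;0 0 0 0;0 0 0 0" --jaw 1

```text
time: 8.7
tool_pos: [0.6046, 0.1336, 0.116]
tcp_rot: [-2.228, -2.213, 0.004]
wrist_force: [0.0, -0.6, 0.3]
width: 1.002
grip_force: 0.0
```

```bash
python3 t.py wrist .003 w3.png; python3 t.py top .003 t3.png
```

```text
[  238   169    92   149 12971] ((605.8099365234375, 105.5793228149414), (119.03080749511719, 66.15495300292969), 89.64118194580078) [0.60596443 0.1102951  0.00096128]
[  0  96  17  80 750] ((418.98431396484375, 188.59471130371094), (55.87664794921875, 9.692739486694336), 72.39964294433594) [0.4178119  0.18996486 0.00171513]
[  6 320  34  22 493] ((395.7419128417969, 36.17452621459961), (29.607276916503906, 15.299142837524414), 17.989660263061523) [0.39309797 0.03473027 0.00133732]
[0.60482219 0.13363465 0.11616946] [-0.19317397  0.18886545  0.17786325] 0.998540436271292
[ 149  150   58   32 1744] ((604.5966186523438, 105.83978271484375), (121.82791900634766, 66.71650695800781), 89.43330383300781) [0.60459761 0.10301208 0.00267955]
[431 121 129 136 632] ((490.8063049316406, -496.5438537597656), (390.2555847167969, 194.00250244140625), 42.557472229003906) [ 0.43886505 -0.43843485  0.00403402]
[196 259  61  27 392] ((380.61383056640625, 1.3688201904296875), (129.106689453125, 25.32489585876465), 68.3760986328125) [0.38580699 0.02568365 0.00482396]
[0.60500777 0.1336918  0.11640585] [-0.2770595  -0.25100402 -0.73896958] 1.0001400014727422
```

View pics/w3.png

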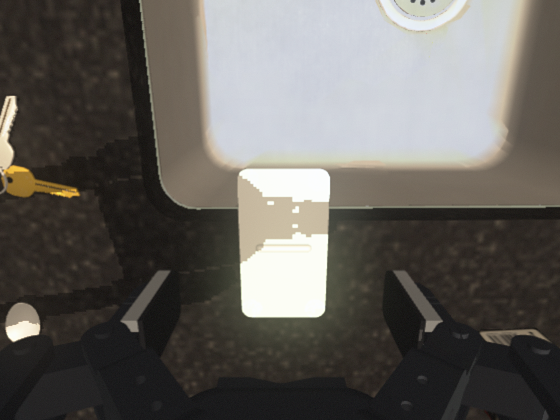

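The tile juts out ~40 mm over the sink, square to the edge, with centre (0.6055,0.106). The open jaws straddle it. I'll descend beside the jutting part and close.

>>> carry_out --series "0.0005 0.0145 0 0;0 0 -0.02 0;0 0 -0.03 0;0 0 -0.03 0;0 0 -0.02 0;0 0 -0.015 0;0 0 -0.01 0;0 0 -0.003 0;0 0 0 0;0 0 0 0"

```text
time: 10.05
tool_pos: [0.6069, 0.1489, -0.0095]
tcp_rot: [2.228, 2.214, 0.002]
wrist_force: [0.6, -0.0, -0.4]
width: 1.0
grip_force: 0.0
```

>>> carry_out --series "0 0 0 0;0 0 0 0;0 0 0 0;0 0 0 0;0 0 0 0;0 0 0 0" --jaw -1 --grip_force 50

```text
time: 10.8
tool_pos: [0.6066, 0.1489, -0.0098]
tcp_rot: [2.228, 2.214, 0.001]
wrist_force: [-1.4, -0.0, 5.8]
width: 0.755
grip_force: 53.9
```

>>> carry_out --series "0 0 0.003 0;0 0 0.006 0;0 0 0.012 0;0 0 0.02 0;0 0 0.03 0;0 0 0.03 0;0 0 0.02 0;0 0 0.01 0;0 0 0 0;0 0 0 0"

```text
time: 12.05
tool_pos: [0.6051, 0.1485, 0.1191]
tcp_rot: [-2.228, -2.213, 0.003]
wrist_force: [-0.8, -0.6, -0.2]
width: 0.752
grip_force: 55.1
```

```bash
python3 t.py top .125 t4.png
python3 - <<'E'
from h import *
im,X,ray,p=cloud('top'); st=bot.read_state(); print(st['tool_pos'],R.from_rotvec(st['tcp_rot']).as_matrix().round(3).tolist(),st['wrist_force'])
for n in('top','scene','wrist'):
    if n!='top': im,X,ray,p=cloud(n)
    m=(im.min(2)>120)&(X[...,2]>.09)&(X[...,2]<.16)&(abs(X[...,0]-.605)<.04)&(X[...,1]>.03)&(X[...,1]<.14)
    q=X[m]; print(n,len(q))
    if len(q)<50: continue
    c=q.mean(0); A=np.c_[q[:,0]-.6055,q[:,1]-.106,np.ones(len(q))]
    s=np.linalg.lstsq(A,q[:,2],rcond=None)[0]; print('slope x,y, z at centre',s.round(4), 'min/max y',np.percentile(q[:,1],[1,99]),np.percentile(q[:,0],[1,99]))
cv2.imwrite('pics/w4.png',im)
E
```

```text
[ 141  130   56   39 1852] ((608.4111938476562, 98.01896667480469), (105.19772338867188, 73.44560241699219), 89.27957153320312) [0.60270123 0.09468727 0.13109773]
[133 165   4   1   4] ((578.2418823242188, 161.68348693847656), (5.744945526123047, 0.00012939795851707458), 89.19950866699219) [0.57677021 0.15948506 0.1312014 ]
[146 173   2   1   2] ((562.66845703125, 138.24278259277344), (1.8999203443527222, 0.0), -90.69577026367188) [0.56477311 0.14091083 0.1152762 ]
[0.60502702 0.14854458 0.11891443] [ 1.07101457  0.13407825 -0.98504961] 0.7518951915607635
[0.60506672 0.14853557 0.11888823] [[0.006, 1.0, -0.003], [1.0, -0.006, -0.001], [-0.001, -0.003, -1.0]] [-1.1724615   0.89072886 -0.87946259]
top 1768
slope x,y, z at centre [-0.0062  0.0017  0.1309] min/max y [0.04530989 0.13892828] [0.57012611 0.63568359]
scene 576
slope x,y, z at centre [0.0016 0.0112 0.1315] min/max y [0.04535241 0.13950758] [0.56752295 0.63591193]
wrist 8675
slope x,y, z at centre [-0.0029  0.0022  0.1288] min/max y [0.11224313 0.13976062] [0.5729518  0.63732053]
```

View pics/w4.png

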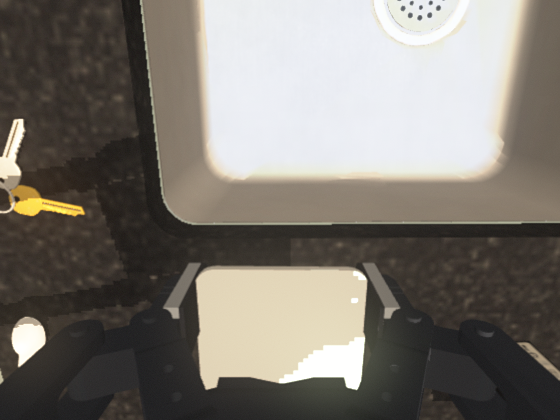

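Held flat across the jut (jaws at both sides, slope ~0). I'll carry it over to the cup.

>>> carry_out --series "-0.004 -0.008 0 0;-0.008 -0.015 0 0;-0.01 -0.02 0 0;-0.012 -0.022 0 0;-0.012 -0.022 0 0;-0.012 -0.022 0 0;-0.012 -0.022 0 0;-0.012 -0.022 0 0;-0.012 -0.022 0 0;-0.012 -0.022 0 0;-0.012 -0.022 0 0;-0.012 -0.022 0 0;-0.012 -0.022 0 0;-0.012 -0.022 0 0;-0.012 -0.022 0 0;-0.012 -0.022 0 0;-0.012 -0.022 0 0;-0.008 -0.015 0 0;-0.004 -0.0125 0 0;0 0 0 0"

```text
time: 14.75
tool_pos: [0.404, -0.2305, 0.1206]
tcp_rot: [2.23, 2.212, 0.0]
wrist_force: [-0.9, -0.3, -0.6]
width: 0.75
grip_force: 55.1
```

>>> carry_out --series "0 0 0 0;0 0 -0.01 0;0 0 -0.02 0;0 0 -0.015 0;0 0 -0.008 0;0 0 -0.003 0;0 0 0 0;0 0 0 0"

```text
time: 15.75
tool_pos: [0.4046, -0.2301, 0.0651]
tcp_rot: [2.228, 2.213, 0.0]
wrist_force: [0.3, -0.1, -0.6]
width: 0.751
grip_force: 55.1
```

Run:
```python
from h import *
st=bot.read_state(); print(st['tool_pos'],R.from_rotvec(st['tcp_rot']).as_matrix().round(3).tolist(),st['wrist_force'])
for n in('top','scene'):
    im,X,ray,p=cloud(n); cv2.imwrite(f'pics/{n}5.png',im)
    m=(im.min(2)>110)&(X[...,2]>.065)&(X[...,2]<.09)&(abs(X[...,0]-.402)<.045)&(X[...,1]>-.345)&(X[...,1]<-.24)
    q=X[m]; print(n,len(q))
    A=np.c_[q[:,0]-.402,q[:,1]+.273,np.ones(len(q))]
    print(np.linalg.lstsq(A,q[:,2],rcond=None)[0].round(4),np.percentile(q[:,1],[1,99]),np.percentile(q[:,0],[1,99]))
cv2.imwrite('pics/s5.png',cv2.resize(im[220:350,230:400],None,fx=4,fy=4))
```

```text
[ 0.40462716 -0.23006908  0.06507518] [[0.006, 1.0, 0.001], [1.0, -0.006, -0.001], [-0.001, 0.001, -1.0]] [ 0.33646866 -0.10337838 -0.63993517]
top 0Traceback (most recent call last):
  File "<stdin>", line 8, in <module>
    return _quantile_unchecked(
        a, q, axis, out, overwrite_input, method, keepdims, weights)
    return _ureduce(a,
                    func=_quantile_ureduce_func,
    ...<5 lines>...
                    overwrite_input=overwrite_input,
                    method=method)
    r = func(a, **kwargs)
    result = _quantile(arr,
                       quantiles=q,
    ...<2 lines>...
                       out=out,
                       weights=wgt)
    slices_having_nans = np.isnan(arr[-1, ...])
                                  ~~~^^^^^^^^^
IndexError: index -1 is out of bounds for axis 0 with size 0
```

```bash
cat > c.py <<'E'
from h import *
import sys
lo,hi=float(sys.argv[1]),float(sys.argv[2])
im,X,ray,p=cloud('scene')
m=(im.min(2)>100)&(X[...,2]>lo)&(X[...,2]<hi)&(abs(X[...,0]-.402)<.05)&(X[...,1]>-.36)&(X[...,1]<-.2)
q=X[m]; print(len(q))
if len(q)>20:
    A=np.c_[q[:,0]-.402,q[:,1]+.273,np.ones(len(q))]
    print(np.linalg.lstsq(A,q[:,2],rcond=None)[0].round(4),cv2.minAreaRect((q[:,:2]*1000).astype(np.float32)))
cv2.imwrite('pics/'+sys.argv[3],cv2.resize(im[220:350,230:400],None,fx=4,fy=4))
E
python3 c.py .065 .09 s5.png
```

```text
2102
[-0.0004 -0.0049  0.0769] ((405.278076171875, -274.17388916015625), (78.231689453125, 121.27314758300781), 3.21701979637146)
```

View pics/s5.png

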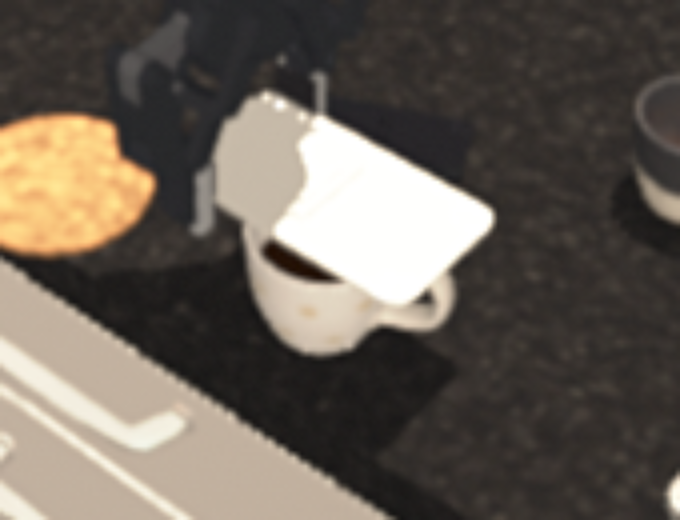

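The tile is level over the cup, about 19 mm above the rim. I'll nudge 2 mm in -x and lower to contact.

>>> carry_out --series "-0.002 0 -0.006 0;0 0 -0.006 0;0 0 -0.003 0;0 0 -0.001 0;0 0 0 0;0 0 0 0"

```text
time: 16.6
tool_pos: [0.4023, -0.2298, 0.0486]
tcp_rot: [2.228, 2.214, 0.0]
wrist_force: [-0.1, 0.7, -0.9]
width: 0.75
grip_force: 55.1
```

>>> carry_out --series "0 0 -0.001 0;0 0 0 0;0 0 0 0"

```text
time: 16.98
tool_pos: [0.4021, -0.2297, 0.0475]
tcp_rot: [2.229, 2.214, 0.0]
wrist_force: [0.6, 0.2, -1.1]
width: 0.75
grip_force: 55.1
```

>>> carry_out --series "0 0 -0.0008 0;0 0 0 0;0 0 0 0"

```text
time: 17.35
tool_pos: [0.4021, -0.2297, 0.0467]
tcp_rot: [-2.229, -2.214, 0.0]
wrist_force: [0.0, 0.3, -0.0]
width: 0.75
grip_force: 55.1
```

>>> carry_out --series "0 0 -0.0006 0;0 0 0 0;0 0 0 0"

```text
time: 17.73
tool_pos: [0.4021, -0.2298, 0.0461]
tcp_rot: [2.229, 2.214, 0.0]
wrist_force: [0.3, 0.1, -0.2]
width: 0.75
grip_force: 55.2
```

>>> carry_out --series "0 0 -0.0005 0;0 0 0 0;0 0 0 0"

```text
time: 18.1
tool_pos: [0.4022, -0.2297, 0.0458]
tcp_rot: [2.229, 2.214, 0.0]
wrist_force: [-1.6, 0.5, 3.7]
width: 0.75
grip_force: 55.4
```

Contact at 3.7 N. I'll release and back off upward.

>>> carry_out --series "0 0 0 0;0 0 0 0;0 0 0 0;0 0 0 0;0 0 0 0;0 0 0 0" --jaw 1

```text
time: 18.85
tool_pos: [0.4021, -0.2297, 0.0456]
tcp_rot: [-2.229, -2.214, -0.0]
wrist_force: [0.1, -0.3, -0.3]
width: 0.999
grip_force: 0.0
```

>>> carry_out --series "0 0 0.005 0;0 0 0.01 0;0 0 0.02 0;0 0 0.03 0;0 0.02 0.03 0;0.02 0.04 0.03 0;0.04 0.05 0.01 0;0.04 0.05 0 0;0.04 0.05 0 0;0.02 0.03 0 0;0 0 0 0;0 0 0 0"

```text
time: 20.35
tool_pos: [0.5584, 0.0058, 0.1805]
tcp_rot: [2.228, 2.215, -0.001]
wrist_force: [-0.7, -0.2, -0.6]
width: 0.999
grip_force: 0.0
```

```bash
python3 c.py .05 .075 s6.png; python3 t.py top .058 t6.png
```

```text
2154
[ 0.003  -0.0102  0.0582] ((401.0306091308594, -272.4539489746094), (122.69966125488281, 67.87312316894531), 89.71337890625)
[ 334  244   62   35 2082] ((400.5548095703125, -273.0545654296875), (118.94857025146484, 66.0287857055664), 89.13459014892578) [ 0.40056326 -0.27258378  0.05838319]
[0.55811513 0.00516844 0.18036161] [-0.22544241 -0.43705514 -0.03902316] 1.0016274778616066
```

View pics/s6.png

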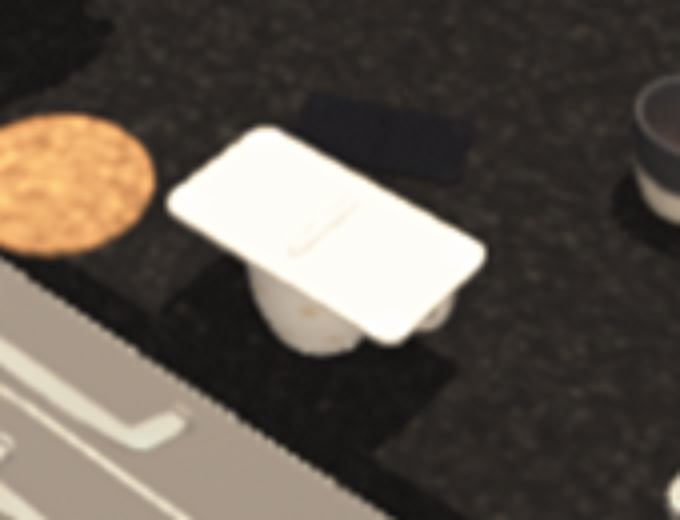

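The tile lies flat and centred on the cup (top at z≈0.058, centre (0.401,-0.273)), the cup hasn't moved, and the arm is clear.

```bash
python3 -c "
from workcell import bot; print(bot.finish_job())"
```

```text
the job is handed in; nothing more can be done
None
```

The job is handed in at about 20 s of the 58 s allowed: the white tile was slid about 40 mm out over the sink edge, lifted, and left flat and centred (within about 2 mm by camera) on the coffee cup, with the arm clear; no verdict came back.

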